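# Third hand at the screen-frame jig

## Robot

A 7-joint arm with a two-finger parallel gripper is mounted at the origin on the work surface. World frame = base frame: x ahead of the robot, y to its left, z up, the work surface at z = 0. Lengths are in m, angles in rad, forces in N, time in s.
With the tool pointing down it reaches from about 0.4 to 0.925 m from the base axis. Payload 4.1 kg.
Tool frame: the origin (TCP) lies at the centre of the arm's flange, where the gripper is bolted on; the fingertips stand 173 mm ahead of it and the grasp point (between the pads) lies 155 mm ahead of it (ctrl.grasp_offset is the distance from the TCP to the grasp point, in m); z points along the fingers, y is the line along which they close (so a half turn about z gives the same grasp; the last joint's range is limited). The gripper opens to 85 mm and grips with 20 to 120 N. Pads are 22 mm wide; open, the fingers measure 114 mm over their backs; the gripper's body (76 mm by 85 mm) begins 54 mm behind the grasp point. The pads swing forward as they close: fully open they stand 13 mm farther back than shut.
Start: joints at [-1.31, 0.398, 0.045, 1.537, -0.019, 1.207, -0.051], TCP at [0.229, 0.608, 0.405] pointing down, gripper open.
Joint ranges: [-2.82, 2.82], [-0.49, 2.23], [-1.37, 1.46], [0, 2.46], [-1.36, 4.5], [0.23, 2], [-2.94, 2.94]. Speed limits (rad/s): [2.57, 2.57, 3.14, 3.14, 3.14, 3.14, 3.14].

## Interface

Orientations are given as a unit quaternion [x, y, z, w].
In Python, from bench import ctrl gives the robot as it stands.
- The arm moves only by the shell command python3 -m crank 'ROWS' [FORCE]. ROWS is JSON, a list of rows, each an object with "turn": the turn, a rotation vector about the tool's x, y, z in rad, a list of three; "slide": the shift along the tool's x, y, z in m, a list of three; "hand": the closure, from -1 (fully open) to 1 (shut). In form: [{"turn": [rx, ry, rz], "slide": [dx, dy, dz], "hand": hand}, ...]. A call has 1 to 20 rows; each row is the pose to reach, as a shift and turn from the pose commanded when the call began, along the tool's axes at that moment; what a row does not reach only later rows make up. A row lasts 1/12 s, in which the tool goes at most 41.7 mm and 7.16 degrees, less where a joint would pass 70% of its speed; a pose out of reach is approached as far as the arm can. A call with a gripper value outside its range is refused whole. The fingers move at their own pace and stop on an object; FORCE is the grip in N (left out, the last holds). Time passes only in rows, so rows that repeat a pose let the fingers close. It gives the time, the measured TCP pose, the force, the opening and the grip force at its end, in the units of the state.
- ctrl.read_state(): the state, without advancing time (a new reading comes with each control period).
- ctrl.get_image(name): name is "scene" or "top" or "wrist"; returns (picture, depth): 480x640x3 uint8, red, green, blue; 480x640 float32, m along the optical axis (not along the pixel's ray), 0 where there is no reading.
- ctrl.camera_params(name): a dict with "K" (3x3 intrinsics, pixels), "dist" ([k1, k2, p1, p2, k3] as OpenCV has them; the pictures are not rectified), "origin" and "attitude" of the camera in the world. Camera axes: x right, y down, z forward; pixel columns grow to the right and rows downward; lengths in m; the calibration is good to about 2 mm. A picture is of the moment at which its call begins: read the wrist's pose just before it. camera_params takes no time and is no camera call; for the wrist camera it gives the pose at the moment of the call.
- ctrl.hand_in(): hands the job in; it is judged then, once.
Trained networks look in the newest picture that a camera, given by its name, has taken for a name from the list of things; names that differ only in an ending like _2 or _b are one class to them, and where a whole thing is asked for, a point or a joint stands for the part that bears it (a point fixed in the world has none). Each returns a list of dicts, best first, with "score" (0 to 1); they miss things now and then, are a little off and sometimes report something else, mostly with a low value. They report only what shows in the picture. A call takes as long as a camera call.
- ctrl.silhouettes(label, camera): "region" (480x640 bool, what is visible of it) and "rect" ([left, top, right, bottom] in pixels, round what is visible of it).
- ctrl.place_of(label, camera): "location" ([column, row] in pixels: a listed point, or the origin of a listed thing).
The state is a dict: "time_s": time; "joints": joint angles; "qvel": joint speeds; "joint_efforts": joint torques, N m; "tcp_pos": TCP position; "eef_rot": TCP orientation; "wrist_force": force on the tool from outside, world axes, zero at the start; "moment": the same for the moment, N m; "width": opening from 0.0 (shut) to 1.0 (fully open); "gripper_force": force on a finger pad.
Only numpy, scipy, OpenCV 4.12 (cv2) and the standard library are available. Lean on these libraries where they do the work, as an engineer would, in place of code of your own. Each camera call takes 0.05 s, during which the arm holds its last target. There are 200 camera calls.

## Task

On the frame-making jig, first lift the ink jar out of the gap between the wooden rail and the sprung stop and stand it upright on the steel drip tray, let go of. Then slide the rail flat along the board until its long face lies flush against the stop plate, roughly centred on it, and press it there steadily with about 10 N (the plate pushed back about half of its spring travel, never all the way), so that a colleague can drive the screws: keep pressing for a few seconds and finish while still holding it pressed. Leave the small can that stands on the tray where it is.

Things in the scene. Friction and masses are not known exactly. Their poses are not given: they have to be found in the camera images.
- board: The jig's base board, brown wood, 320 x 260 x 18 mm, lying fixed on the table, at a different place and yaw each time. Origin: centre of its underside; the top is 18 mm up. Its x axis is the direction in which the rail is pressed (away from the robot), y runs along the stop plate.
- stop_unit: Sprung stop, fixed at the far end of the board: an aluminium plate 140 mm wide (y), 10 mm thick, top 41 mm above the board, on two pins before a dark steel block 200 mm wide, 45 mm high. Origin: at board-top level, under the middle of the plate's face at rest, 85 mm along +x from the board's centre; axes as the board's (+x = pressing direction).
- stop_plate (a joint): Travel of the stop plate along the stop's +x, in m: 0 at rest (out), 0.03 fully pushed in. Its spring pushes back with 0.7 N per mm from 0 (10 N at 14 mm, 21 N at the end); it returns when let go.
- stop_face (a point): Middle of the plate's face, 22 mm above the board; moves with the plate.
- rail: Pale wooden bar lying across the near half of the board, 40 mm wide (x), 200 long (y), 35 high, 0.2 to 0.3 kg, a steel plate let into the top near each end. Loose, slides on the board. Origin: centre of its underside, at first 160 to 185 mm before the stop face, up to 0.12 rad askew. A finger on its far face would block the stop: push its near long face, e.g. with both fingertips spread along it.
- jar: The ink jar to clear away: a closed round white jar with a black cap, 56 mm in diameter, 80 mm high, 0.15 to 0.3 kg, standing on the board in the gap between rail and stop. Origin: centre of its underside, z up its axis.
- tray: Shallow steel drip tray, fixed on the table left or right of the jig: outside 240 (x) x 170 (y) x 22 mm high, walls and floor 4 mm thick. Origin: centre of its underside. A small can stands in its half towards +x; the half towards -x is empty (its centre is about 50 mm along -x from the origin).
- can: Small steel can, 50 mm in diameter, 55 mm high, standing in the tray; stays there. Origin: centre of its underside.
- crate: Open wooden box with offcuts, 240 x 170 x 60 mm, fixed, on the other side of the jig from the tray; stays. Origin: centre of its underside.

How it is judged:
By the outcome, as a careful person would: the job done as asked, in the order asked, and still so for the second after the job is handed in, while the arm keeps its last pose, push and grip.
It also fails if it takes over 64 s, if anything falls off the work surface, if the arm or the gripper's body presses on something with over 40 N, if the wrist force passes 120 N, or if a joint passes its speed limit or range.

## Working session

There is one attempt and no reset: what is moved stays moved. The work goes in short steps, Python scripts to look and compute and a shell command to move; the robot and the scene stay as the last step left them, time stands still between calls to the robot, and variables do not carry over. Pictures are saved under pics/ and viewed, at most 10 in all, crops included, and the job is handed in when it is done.

```bash
ls; mkdir -p pics; cat > h.py <<'E'
import numpy as np, cv2
from bench import ctrl
from scipy.spatial.transform import Rotation as R
def cam(n):
    p=ctrl.camera_params(n); a=np.array(p['attitude'],float)
    M=R.from_quat(a).as_matrix() if a.size==4 else a.reshape(3,3)
    return np.array(p['K'],float).reshape(3,3),np.array(p['dist'],float),np.array(p['origin'],float),M
def ray(n,px):
    K,d,o,M=cam(n); q=cv2.undistortPoints(np.array(px,float).reshape(-1,1,2),K,d).reshape(-1,2)
    return o,(M@np.c_[q,np.ones(len(q))].T).T
def onz(n,px,z):
    o,r=ray(n,px); return o+r*((z-o[2])/r[:,2])[:,None]
def cloud(n,dep,mask=None):
    m=(dep>0) if mask is None else (dep>0)&mask
    v,u=np.nonzero(m); o,r=ray(n,np.c_[u,v]); return o+r*dep[v,u][:,None]
E
python3 - <<'E'
from h import *
s=ctrl.read_state();print(s)
for n in('scene','top'):
    im,d=ctrl.get_image(n);cv2.imwrite(f'pics/{n}0.png',im[:,:,::-1]);np.save(f'{n}_d.npy',d)
    print(n,ctrl.camera_params(n))
    for l in ['board','stop_unit','stop_face','rail','jar','tray','can','crate']:
        r=ctrl.place_of(l,n);print(l,[(np.round(x['location'],1).tolist(),round(x['score'],2)) for x in r[:2]])
E
```

```text
pics
{'time_s': 0.0, 'joints': array([-1.31001939,  0.39921124,  0.04503625,  1.53790529, -0.01870848,
        1.20689685, -0.05070392]), 'qvel': array([ 0.00048257,  0.00043886,  0.00129906, -0.00020211,  0.00181152,
       -0.00090921, -0.00207904]), 'joint_efforts': array([ 2.76436040e-04, -4.75134444e+01,  1.36467218e+00, -2.54220396e+01,
        1.14585034e-02,  9.51898342e-03, -1.55360158e-05]), 'tcp_pos': array([0.2286946 , 0.60811741, 0.40363949]), 'eef_rot': array([ 1.78869332e-01,  9.83872331e-01, -9.93059260e-04, -1.13678623e-04]), 'wrist_force': array([ 0.30900926,  0.23244997, -0.53557329]), 'moment': array([-0.025538  ,  0.03477713,  0.00497009]), 'gripper_force': 0.0, 'width': 1.0013144030291916}
scene {'K': array([[434.59264125,   0.        , 315.33076539],
       [  0.        , 434.59264125, 235.60754612],
       [  0.        ,   0.        ,   1.        ]]), 'dist': array([0.03732474, 0.        , 0.        , 0.        , 0.        ]), 'origin': array([1.21570365, 0.32258594, 0.60987598]), 'attitude': array([ 0.46322337,  0.77306552, -0.36600908, -0.23201544])}
board [
[... 192 characters left out ...]
03.6, 341.1], 0.76)]
crate [([192.5, 192.6], 0.87), ([281.8, 272.5], 0.48)]
top {'K': array([[445.16527074,   0.        , 321.58273291],
       [  0.        , 445.16527074, 236.91533563],
       [  0.        ,   0.        ,   1.        ]]), 'dist': array([-0.09828253,  0.        ,  0.        ,  0.        ,  0.        ]), 'origin': array([0.40759755, 0.00198615, 1.08339611]), 'attitude': array([-0.7003058 ,  0.70923355, -0.05391311,  0.06043951])}
board [([326.8, 226.5], 0.95)]
stop_unit [([336.8, 191.3], 0.88)]
stop_face [([334.0, 192.7], 0.7), ([174.6, 246.7], 0.61)]
rail [([327.3, 265.5], 0.6)]
jar [([315.6, 217.9], 0.94)]
tray []
can [([164.5, 223.1], 0.94)]
crate [([474.1, 249.9], 0.91)]
```

View pics/top0.png

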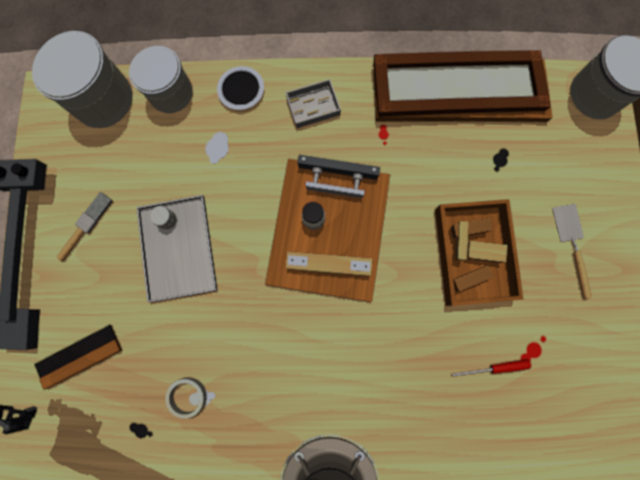

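```bash
python3 - <<'E'
from h import *
d=np.load('top_d.npy'); P=cloud('top',d)
im=cv2.imread('pics/top0.png')
def show(n,px,z): print(n,np.round(onz('top',[px],z)[0],3))
show('board',[326.8,226.5],0);show('stop',[336.8,191.3],.018);show('face',[334,192.7],.04);show('rail',[327.3,265.5],.018);show('jar',[315.6,217.9],.018);show('can',[164.5,223.1],.004);show('crate',[474.1,249.9],0)
ctrl.get_image('top')
for l,zl,zh in [('board',.012,.022),('rail',.048,.058),('stop_unit',.05,.07),('jar',.09,.105),('tray',.018,.026),('can',.052,.066),('crate',.055,.065)]:
    r=ctrl.silhouettes(l,'top')
    if not r: print(l,'none');continue
    Q=cloud('top',d,r[0]['region']);Q2=Q[(Q[:,2]>zl)&(Q[:,2]<zh)]
    print(l,round(r[0]['score'],2),len(Q),len(Q2), 'zpct',np.round(np.percentile(Q[:,2],[5,50,95]),3))
    if len(Q2)<20: continue
    c,wh,a=cv2.minAreaRect((Q2[:,:2]*1000).astype(np.float32)); print('  ',np.round(c),np.round(wh),round(a,1),'mean',np.round(Q2.mean(0),3))
E
```

```text
board [ 0.611 -0.002  0.   ]
stop [ 0.695 -0.028  0.018]
face [ 0.686 -0.021  0.04 ]
rail [ 0.512 -0.002  0.018]
jar [0.629 0.025 0.018]
can [0.624 0.405 0.004]
crate [ 0.547 -0.366  0.   ]
board 0.61 11816 9708 zpct [0.015 0.019 0.062]
   [604.  -6.] [261. 318.] 80.0 mean [ 0.597 -0.005  0.018]
rail 0.83 1514 1426 zpct [0.049 0.053 0.057]
   [515.  -5.] [199.  41.] 84.3 mean [ 0.515 -0.005  0.054]
stop_unit 0.77 1586 1092 zpct [0.03  0.059 0.066]
   [724. -28.] [198.  73.] 80.1 mean [ 0.733 -0.03   0.061]
jar 0.7 512 371 zpct [0.049 0.098 0.101]
   [627.  30.] [47. 48.] 44.4 mean [0.627 0.03  0.098]
tray 0.66 6293 560 zpct [0.001 0.005 0.022]
   [560. 370.] [241. 173.] 9.8 mean [0.555 0.366 0.022]
can none
crate 0.73 7841 1725 zpct [0.007 0.036 0.061]
   [ 536. -362.] [240. 173.] 4.3 mean [ 0.542 -0.352  0.06 ]
```

The top view shows the board in the centre with the rail at (330,264), the jar at (313,215) and the stop at (338,185). The tray is on the left, with the can at (162,217), and the crate is on the right. The measured sizes match the given ones: rail 199x41, tray 241x173, and the stop 85 mm from the board centre. I'll move above the jar with the fingers closing along the board's y axis.

```bash
R='x'; python3 -m crank '[{"turn":[0,0,-0.185],"slide":[-0.3,-0.2,0],"hand":-1},{"turn":[0,0,-0.185],"slide":[-0.578,-0.402,0],"hand":-1},{"turn":[0,0,-0.185],"slide":[-0.578,-0.402,0],"hand":-1},{"turn":[0,0,-0.185],"slide":[-0.578,-0.402,0],"hand":-1},{"turn":[0,0,-0.185],"slide":[-0.578,-0.402,0],"hand":-1},{"turn":[0,0,-0.185],"slide":[-0.578,-0.402,0],"hand":-1},{"turn":[0,0,-0.185],"slide":[-0.578,-0.402,0],"hand":-1},{"turn":[0,0,-0.185],"slide":[-0.578,-0.402,0],"hand":-1},{"turn":[0,0,-0.185],"slide":[-0.578,-0.402,0],"hand":-1},{"turn":[0,0,-0.185],"slide":[-0.578,-0.402,0],"hand":-1},{"turn":[0,0,-0.185],"slide":[-0.578,-0.402,0],"hand":-1},{"turn":[0,0,-0.185],"slide":[-0.578,-0.402,0],"hand":-1},{"turn":[0,0,-0.185],"slide":[-0.578,-0.402,0],"hand":-1},{"turn":[0,0,-0.185],"slide":[-0.578,-0.402,0],"hand":-1},{"turn":[0,0,-0.185],"slide":[-0.578,-0.402,0],"hand":-1},{"turn":[0,0,-0.185],"slide":[-0.578,-0.402,0],"hand":-1},{"turn":[0,0,-0.185],"slide":[-0.578,-0.402,0],"hand":-1},{"turn":[0,0,-0.185],"slide":[-0.578,-0.402,0],"hand":-1},{"turn":[0,0,-0.185],"slide":[-0.578,-0.402,0],"hand":-1},{"turn":[0,0,-0.185],"slide":[-0.578,-0.402,0],"hand":-1}]' 40
python3 - <<'E'
from h import *
im,d=ctrl.get_image('wrist');cv2.imwrite('pics/w1.png',im[:,:,::-1])
s=ctrl.read_state();print(s['time_s'],s['tcp_pos'],R.from_quat(s['eef_rot']).as_matrix().round(3).tolist(),s['joints'].round(2))
for l,z in [('jar',.018),('rail',.018)]:
    for x in ctrl.place_of(l,'wrist')[:1]: print(l,x,onz('wrist',[x['location']],z))
for l,zl,zh in [('rail',.048,.058),('stop_unit',.05,.07),('jar',.09,.105)]:
    r=ctrl.silhouettes(l,'wrist')
    if not r: print(l,'none');continue
    Q=cloud('wrist',d,r[0]['region']);Q2=Q[(Q[:,2]>zl)&(Q[:,2]<zh)]
    print(l,r[0]['score'],r[0]['rect'],len(Q),len(Q2))
    if len(Q2)>20: print(cv2.minAreaRect((Q2[:,:2]*1000).astype(np.float32)))
E
```

```text
time_s: 2.97
tcp_pos: [0.6282, 0.0292, 0.4045]
eef_rot: [0.087, 0.996, 0.0, -0.0]
wrist_force: [-0.6, 1.5, 0.7]
width: 1.003
gripper_force: 0.0
3.0167 [0.62798023 0.03016194 0.40449232] [[-0.985, 0.172, -0.001], [0.172, 0.985, 0.001], [0.001, 0.001, -1.0]] [-0.39  0.38  0.36  1.6  -0.14  1.19  1.4 ]
jar {'location': [321.4, 214.6], 'score': 0.65} [[0.62889973 0.03165155 0.018     ]]
rail {'location': [264.0, 102.4], 'score': 0.78} [[ 0.51583756 -0.00268534  0.018     ]]
rail 0.56 [138.1, 63.8, 375.8, 135.8] 12359 11987
((514.1295776367188, -4.177947998046875), (200.28048706054688, 40.73164749145508), 84.68375396728516)
stop_unit 0.82 [205.7, 277.0, 381.1, 365.1] 10652 6614
((727.0294799804688, -11.111061096191406), (169.99044799804688, 76.24716186523438), 80.23591613769531)
jar 0.97 [289.0, 186.6, 355.0, 262.2] 3835 3039
((626.2547607421875, 30.585052490234375), (48.758888244628906, 48.534339904785156), 79.57384490966797)
```

View pics/w1.png

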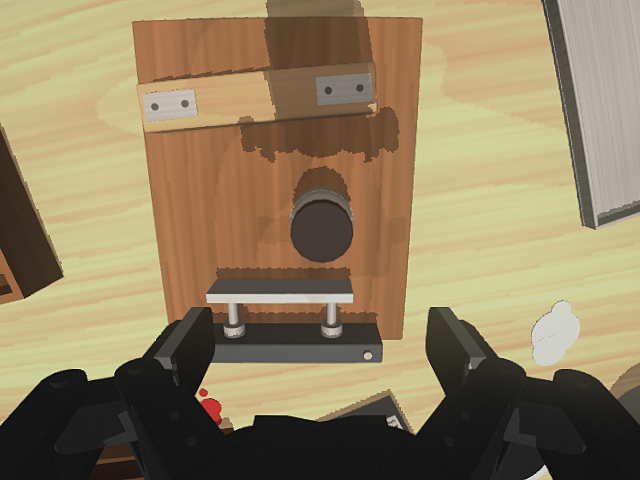

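The wrist view shows the jar cap centred at (322,231) between the fingers, the rail at (258,97) and the stop plate at (280,290). The TCP is within 2 mm of the jar axis. I'll descend and grip.

```bash
python3 -m crank '[{"turn":[0,0,0],"slide":[0.001,0,0.035],"hand":-1},{"turn":[0,0,0],"slide":[0.001,0,0.07],"hand":-1},{"turn":[0,0,0],"slide":[0.001,0,0.1],"hand":-1},{"turn":[0,0,0],"slide":[0.001,0,0.13],"hand":-1},{"turn":[0,0,0],"slide":[0.001,0,0.155],"hand":-1},{"turn":[0,0,0],"slide":[0.001,0,0.175],"hand":-1},{"turn":[0,0,0],"slide":[0.001,0,0.19],"hand":-1},{"turn":[0,0,0],"slide":[0.001,0,0.197],"hand":-1},{"turn":[0,0,0],"slide":[0.001,0,0.197],"hand":-1},{"turn":[0,0,0],"slide":[0.001,0,0.197],"hand":1},{"turn":[0,0,0],"slide":[0.001,0,0.197],"hand":1},{"turn":[0,0,0],"slide":[0.001,0,0.197],"hand":1},{"turn":[0,0,0],"slide":[0.001,0,0.197],"hand":1},{"turn":[0,0,0],"slide":[0.001,0,0.197],"hand":1},{"turn":[0,0,0],"slide":[0.001,0,0.197],"hand":1},{"turn":[0,0,0],"slide":[0.001,0,0.197],"hand":1},{"turn":[0,0,0],"slide":[0.001,0,0.197],"hand":1},{"turn":[0,0,0],"slide":[0.001,0,0.197],"hand":1}]' 45
```

```text
time_s: 4.77
tcp_pos: [0.6283, 0.0292, 0.2098]
eef_rot: [0.087, 0.996, 0.001, 0.002]
wrist_force: [-0.5, 1.1, 6.6]
width: 0.644
gripper_force: 47.4
```

```bash
python3 -m crank '[{"turn":[0,0,0],"slide":[0,0,-0.01],"hand":1},{"turn":[0,0,0],"slide":[0,0,-0.03],"hand":1},{"turn":[0,0,0],"slide":[0,0,-0.06],"hand":1},{"turn":[0,0,0],"slide":[0,0,-0.085],"hand":1},{"turn":[0,0,0],"slide":[0,0,-0.1],"hand":1},{"turn":[0,0,0],"slide":[0.014,0.025,-0.1],"hand":1},{"turn":[0,0,0],"slide":[0.03,0.053,-0.1],"hand":1},{"turn":[0,0,0],"slide":[0.045,0.08,-0.1],"hand":1},{"turn":[0,0,0],"slide":[0.06,0.107,-0.1],"hand":1},{"turn":[0,0,0],"slide":[0.075,0.134,-0.1],"hand":1},{"turn":[0,0,0],"slide":[0.09,0.161,-0.1],"hand":1},{"turn":[0,0,0],"slide":[0.105,0.188,-0.1],"hand":1},{"turn":[0,0,0],"slide":[0.12,0.214,-0.1],"hand":1},{"turn":[0,0,0],"slide":[0.135,0.241,-0.1],"hand":1},{"turn":[0,0,0],"slide":[0.15,0.268,-0.1],"hand":1},{"turn":[0,0,0],"slide":[0.162,0.29,-0.1],"hand":1},{"turn":[0,0,0],"slide":[0.17,0.303,-0.1],"hand":1},{"turn":[0,0,0],"slide":[0.172,0.307,-0.1],"hand":1},{"turn":[0,0,0],"slide":[0.172,0.307,-0.1],"hand":1},{"turn":[0,0,0],"slide":[0.172,0.307,-0.1],"hand":1}]'
python3 - <<'E'
from h import *
im,d=ctrl.get_image('top');cv2.imwrite('pics/t2.png',cv2.resize(im[120:330,100:420,::-1],None,fx=2,fy=2))
for l,zl,zh in [('tray',.018,.026),('can',.05,.066),('jar',.15,.21),('rail',.048,.058)]:
    r=ctrl.silhouettes(l,'top')
    if not r: print(l,'none');continue
    Q=cloud('top',d,r[0]['region']);Q2=Q[(Q[:,2]>zl)&(Q[:,2]<zh)]
    print(l,r[0]['score'],len(Q),len(Q2))
    if len(Q2)>20: print(cv2.minAreaRect((Q2[:,:2]*1000).astype(np.float32)))
E
```

```text
time_s: 6.43
tcp_pos: [0.5122, 0.3591, 0.3078]
eef_rot: [0.088, 0.996, -0.001, 0.0]
wrist_force: [1.0, -0.5, -2.3]
width: 0.642
gripper_force: 47.5
tray 0.63 5269 503
((560.172119140625, 369.9406433105469), (241.01214599609375, 172.9246368408203), 9.998186111450195)
can 0.75 1640 1048
((724.4119262695312, -26.97454833984375), (199.13893127441406, 73.68628692626953), 79.92334747314453)
jar 0.75 219 153
((506.40606689453125, 342.61883544921875), (42.60139465332031, 56.21880340576172), 73.45954895019531)
rail 0.88 1548 1448
((515.36279296875, -4.942535400390625), (199.94662475585938, 40.655941009521484), 84.39310455322266)
```

View pics/t2.png

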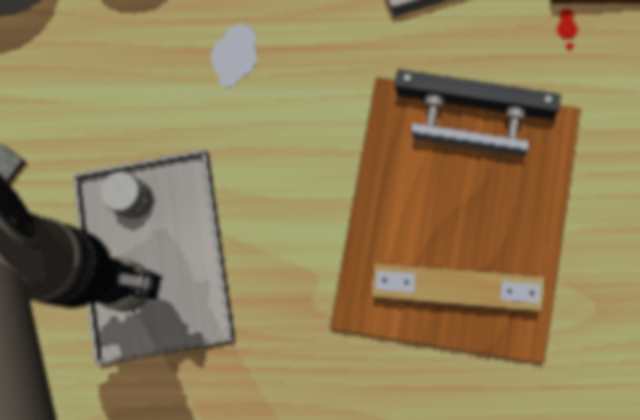

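The crop shows the jar held over the tray's empty half at about (145,285), the can untouched at (125,195), and the rail undisturbed at (458,288). I'll lower the jar.

```bash
python3 -m crank '[{"turn":[0,0,0],"slide":[0,0,0.015],"hand":1},{"turn":[0,0,0],"slide":[0,0,0.04],"hand":1},{"turn":[0,0,0],"slide":[0,0,0.065],"hand":1},{"turn":[0,0,0],"slide":[0,0,0.085],"hand":1},{"turn":[0,0,0],"slide":[0,0,0.097],"hand":1},{"turn":[0,0,0],"slide":[0,0,0.103],"hand":1},{"turn":[0,0,0],"slide":[0,0,0.107],"hand":1},{"turn":[0,0,0],"slide":[0,0,0.11],"hand":1},{"turn":[0,0,0],"slide":[0,0,0.112],"hand":1},{"turn":[0,0,0],"slide":[0,0,0.112],"hand":1},{"turn":[0,0,0],"slide":[0,0,0.112],"hand":1}]'
```

```text
time_s: 7.6
tcp_pos: [0.5117, 0.3613, 0.1966]
eef_rot: [0.087, 0.996, 0.001, 0.001]
wrist_force: [-0.0, 0.6, -1.7]
width: 0.643
gripper_force: 47.5
```

```bash
python3 -m crank '[{"turn":[0,0,0],"slide":[0,0,0.001],"hand":1},{"turn":[0,0,0],"slide":[0,0,0.002],"hand":1},{"turn":[0,0,0],"slide":[0,0,0.002],"hand":1}]'
python3 -m crank '[{"turn":[0,0,0],"slide":[0,0,0],"hand":-1},{"turn":[0,0,0],"slide":[0,0,0],"hand":-1},{"turn":[0,0,0],"slide":[0,0,0],"hand":-1},{"turn":[0,0,0],"slide":[0,0,0],"hand":-1},{"turn":[0,0,0],"slide":[0,0,0],"hand":-1},{"turn":[0,0,0],"slide":[0,0,-0.01],"hand":-1},{"turn":[0,0,0],"slide":[0,0,-0.03],"hand":-1},{"turn":[0,0,0],"slide":[0,0,-0.06],"hand":-1},{"turn":[0,0,0],"slide":[0,0,-0.09],"hand":-1},{"turn":[0,0,0],"slide":[0,0,-0.12],"hand":-1},{"turn":[0,0,0],"slide":[0,0,-0.13],"hand":-1},{"turn":[0,0,0],"slide":[0,0,-0.13],"hand":-1}]'
```

```text
time_s: 7.85
tcp_pos: [0.5118, 0.3613, 0.1958]
eef_rot: [0.087, 0.996, 0.001, 0.0]
wrist_force: [-3.1, -1.3, 7.3]
width: 0.639
gripper_force: 48.4
time_s: 8.85
tcp_pos: [0.5125, 0.3616, 0.3279]
eef_rot: [0.087, 0.996, 0.003, 0.003]
wrist_force: [1.2, -0.0, 0.4]
width: 1.0
gripper_force: 0.0
```

```bash
python3 -m crank '[{"turn":[0,0,0.1],"slide":[-0.004,-0.02,0],"hand":-1},{"turn":[0,0,0.2],"slide":[-0.01,-0.05,0],"hand":-1},{"turn":[0,0,0.3],"slide":[-0.015,-0.08,0],"hand":-1},{"turn":[0,0,0.4],"slide":[-0.02,-0.11,0],"hand":-1},{"turn":[0,0,0.5],"slide":[-0.026,-0.14,0],"hand":-1},{"turn":[0,0,0.6],"slide":[-0.031,-0.17,0],"hand":-1},{"turn":[0,0,0.7],"slide":[-0.037,-0.2,0],"hand":-1},{"turn":[0,0,0.8],"slide":[-0.042,-0.23,0],"hand":-1},{"turn":[0,0,0.9],"slide":[-0.048,-0.26,0],"hand":-1},{"turn":[0,0,1.0],"slide":[-0.053,-0.29,0],"hand":-1},{"turn":[0,0,1.1],"slide":[-0.059,-0.32,0],"hand":-1},{"turn":[0,0,1.2],"slide":[-0.062,-0.34,0],"hand":-1},{"turn":[0,0,1.3],"slide":[-0.066,-0.36,0],"hand":-1},{"turn":[0,0,1.4],"slide":[-0.066,-0.36,0],"hand":-1},{"turn":[0,0,1.49],"slide":[-0.066,-0.36,0],"hand":-1},{"turn":[0,0,1.49],"slide":[-0.066,-0.36,0],"hand":-1},{"turn":[0,0,1.49],"slide":[-0.066,-0.36,0],"hand":-1},{"turn":[0,0,1.49],"slide":[-0.066,-0.36,0],"hand":-1}]'
cat > m.py <<'E'
from h import *
import sys
s=ctrl.read_state();M=R.from_quat(s['eef_rot']).as_matrix();print(s['tcp_pos'].round(4),'yangle',np.degrees(np.arctan2(M[1,1],M[0,1])).round(1),'j',s['joints'].round(2))
for c in sys.argv[1:]:
  im,d=ctrl.get_image(c);cv2.imwrite(f'pics/{c}_{s["time_s"]:.1f}.png',im[:,:,::-1]);print(c)
  for l,zl,zh in [('rail',.048,.058),('jar',.07,.1),('stop_unit',.05,.07)]:
    r=ctrl.silhouettes(l,c)
    if not r: print(l,'none');continue
    Q=cloud(c,d,r[0]['region']);Q2=Q[(Q[:,2]>zl)&(Q[:,2]<zh)]
    if len(Q2)>20:
      q=cv2.minAreaRect((Q2[:,:2]*1000).astype(np.float32));print(l,round(r[0]['score'],2),len(Q2),[np.round(x,1) for x in q],'ztop',np.percentile(Q[:,2],90).round(3))
E
python3 m.py top wrist
```

```text
time_s: 10.35
tcp_pos: [0.5134, -0.0045, 0.323]
eef_rot: [0.739, 0.674, -0.001, -0.0]
wrist_force: [0.4, 0.5, 0.6]
width: 1.003
gripper_force: 0.0
[ 0.5134 -0.0045  0.323 ] yangle -5.2 j [-0.67  0.3   0.71  1.97 -0.24  0.96  0.06]
top
rail 0.76 317 [array([515. ,  -5.1]), array([199.3,  40.3]), np.float64(84.6)] ztop 0.056
jar 0.7 405 [array([510.9, 359.9]), array([50.7, 48.5]), np.float64(69.7)] ztop 0.086
stop_unit 0.61 1141 [array([724. , -27.5]), array([200.2,  73.6]), np.float64(80.3)] ztop 0.065
wrist
rail 0.75 16119 [array([513.9,  -5.4]), array([199.6,  40.4]), np.float64(84.4)] ztop 0.054
jar none
stop_unit 0.96 8390 [array([720.6, -42. ]), array([169.1,  75.4]), np.float64(79.9)] ztop 0.063
```

The jar stands upright on the tray at (0.511, 0.360), top at 0.085 m. The rail is about 14 mm off centre and 4.7° askew. I'll grip it across, slide it flat to square and centre it, then push it from behind.

```bash
python3 -m crank '[{"turn":[0,0,0],"slide":[0,0.001,0.03],"hand":-1},{"turn":[0,0,0],"slide":[0,0.001,0.06],"hand":-1},{"turn":[0,0,0],"slide":[0,0.001,0.085],"hand":-1},{"turn":[0,0,0],"slide":[0,0.001,0.105],"hand":-1},{"turn":[0,0,0],"slide":[0,0.001,0.117],"hand":-1},{"turn":[0,0,0],"slide":[0,0.001,0.123],"hand":-1},{"turn":[0,0,0],"slide":[0,0.001,0.125],"hand":-1},{"turn":[0,0,0],"slide":[0,0.001,0.125],"hand":-1},{"turn":[0,0,0],"slide":[0,0.001,0.125],"hand":1},{"turn":[0,0,0],"slide":[0,0.001,0.125],"hand":1},{"turn":[0,0,0],"slide":[0,0.001,0.125],"hand":1},{"turn":[0,0,0],"slide":[0,0.001,0.125],"hand":1},{"turn":[0,0,0],"slide":[0,0.001,0.125],"hand":1},{"turn":[0,0,0],"slide":[0,0.001,0.125],"hand":1},{"turn":[0,0,0],"slide":[0,0.001,0.125],"hand":1},{"turn":[0,0,0],"slide":[0,0.001,0.125],"hand":1},{"turn":[0,0,0],"slide":[0,0.001,0.125],"hand":1},{"turn":[0,0,0],"slide":[0,0.001,0.125],"hand":1}]' 30
```

```text
time_s: 12.25
tcp_pos: [0.5151, -0.0049, 0.1994]
eef_rot: [0.739, 0.673, 0.001, 0.0]
wrist_force: [-1.3, -0.3, 5.3]
width: 0.466
gripper_force: 32.7
```

```bash
python3 -m crank '[{"turn":[0,0,0.01],"slide":[0.001,0.005,0],"hand":1},{"turn":[0,0,0.02],"slide":[0.002,0.011,0],"hand":1},{"turn":[0,0,0.03],"slide":[0.004,0.018,0],"hand":1},{"turn":[0,0,0.04],"slide":[0.005,0.025,0],"hand":1},{"turn":[0,0,0.05],"slide":[0.006,0.032,0],"hand":1},{"turn":[0,0,0.06],"slide":[0.008,0.039,0],"hand":1},{"turn":[0,0,0.07],"slide":[0.009,0.045,0],"hand":1},{"turn":[0,0,0.083],"slide":[0.01,0.05,0],"hand":1},{"turn":[0,0,0.083],"slide":[0.01,0.051,0],"hand":1},{"turn":[0,0,0.083],"slide":[0.01,0.051,0],"hand":1},{"turn":[0,0,0.083],"slide":[0.01,0.051,0],"hand":1}]'
python3 m.py wrist
```

```text
time_s: 13.17
tcp_pos: [0.5657, -0.0008, 0.1995]
eef_rot: [0.767, 0.641, -0.001, -0.001]
wrist_force: [-5.0, -0.6, 10.0]
width: 0.463
gripper_force: 33.2
[ 0.5657 -0.0008  0.1995] yangle -10.2 j [-0.53  0.57  0.6   1.93 -0.45  0.78  0.14]
wrist
rail 0.74 44298 [array([570.8,  31.6]), array([134. ,  40.4]), np.float64(79.7)] ztop 0.054
jar none
stop_unit 0.57 2090 [array([682.8, -47.1]), array([59.6,  9.4]), np.float64(89.5)] ztop 0.054
```

```bash
python3 -m crank '[{"turn":[0,0,0],"slide":[0,0,0],"hand":-1},{"turn":[0,0,0],"slide":[0,0,0],"hand":-1},{"turn":[0,0,0],"slide":[0,0,0],"hand":-1},{"turn":[0,0,0],"slide":[0,0,0],"hand":-1},{"turn":[0,0,0],"slide":[0,0,-0.02],"hand":-1},{"turn":[0,0,0],"slide":[0,0,-0.05],"hand":-1},{"turn":[0,0,0],"slide":[0,0,-0.08],"hand":-1},{"turn":[0,0,0],"slide":[0,0,-0.1],"hand":-1},{"turn":[0,0,0],"slide":[0,0,-0.1],"hand":-1}]'
python3 -m crank '[{"turn":[0,0,-0.1],"slide":[0,-0.01,0],"hand":-1},{"turn":[0,0,-0.2],"slide":[0,-0.02,0],"hand":-1},{"turn":[0,0,-0.3],"slide":[0.001,-0.03,0],"hand":-1},{"turn":[0,0,-0.4],"slide":[0.001,-0.04,0],"hand":-1},{"turn":[0,0,-0.5],"slide":[0.001,-0.046,0],"hand":-1},{"turn":[0,0,-0.6],"slide":[0.001,-0.046,0],"hand":-1},{"turn":[0,0,-0.7],"slide":[0.001,-0.046,0],"hand":-1},{"turn":[0,0,-0.8],"slide":[0.001,-0.046,0],"hand":-1},{"turn":[0,0,-0.9],"slide":[0.001,-0.046,0],"hand":-1},{"turn":[0,0,-1.0],"slide":[0.001,-0.046,0],"hand":-1},{"turn":[0,0,-1.1],"slide":[0.001,-0.046,0],"hand":-1},{"turn":[0,0,-1.2],"slide":[0.001,-0.046,0],"hand":-1},{"turn":[0,0,-1.3],"slide":[0.001,-0.046,0],"hand":-1},{"turn":[0,0,-1.4],"slide":[0.001,-0.046,0],"hand":-1},{"turn":[0,0,-1.5],"slide":[0.001,-0.046,0],"hand":-1},{"turn":[0,0,-1.574],"slide":[0.001,-0.046,0],"hand":-1},{"turn":[0,0,-1.574],"slide":[0.001,-0.046,0],"hand":-1},{"turn":[0,0,-1.574],"slide":[0.001,-0.046,0],"hand":-1}]'
python3 m.py top wrist
```

```text
time_s: 14.12
tcp_pos: [0.5684, -0.0003, 0.303]
eef_rot: [0.767, 0.642, 0.004, 0.002]
wrist_force: [0.5, 0.9, 0.3]
width: 1.004
gripper_force: 0.0
time_s: 15.62
tcp_pos: [0.5211, 0.0093, 0.2981]
eef_rot: [0.088, 0.996, 0.0, -0.0]
wrist_force: [0.1, 0.0, 0.1]
width: 1.004
gripper_force: 0.0
[0.5211 0.0093 0.2981] yangle 79.9 j [-0.41  0.3   0.37  1.97 -0.14  0.9   1.43]
top
rail 0.81 252 [array([566.7,  -0.6]), array([200.2,  39.7]), np.float64(79.6)] ztop 0.056
jar 0.57 409 [array([510. , 360.6]), array([50.6, 47.9]), np.float64(85.5)] ztop 0.086
stop_unit 0.86 1139 [array([723.8, -28.5]), array([197.9,  73.3]), np.float64(80.1)] ztop 0.065
wrist
rail 0.76 13657 [array([565. ,  -0.6]), array([199.7,  41.3]), np.float64(79.9)] ztop 0.054
jar none
stop_unit none
```

```bash
python3 -m crank '[{"turn":[0,0,0],"slide":[0,0,0.03],"hand":-1},{"turn":[0,0,0],"slide":[0,0,0.06],"hand":-1},{"turn":[0,0,0],"slide":[0,0,0.085],"hand":-1},{"turn":[0,0,0],"slide":[0,0,0.1],"hand":-1},{"turn":[0,0,0],"slide":[0,0,0.109],"hand":-1},{"turn":[0,0,0],"slide":[0,0,0.113],"hand":-1},{"turn":[0,0,0],"slide":[0,0,0.114],"hand":-1},{"turn":[0,0,0],"slide":[0,0,0.114],"hand":-1},{"turn":[0,0,0],"slide":[0,0,0.114],"hand":-1}]'
python3 - <<'E'
from h import *
im,d=ctrl.get_image('wrist');cv2.imwrite('pics/w5.png',im[:,:,::-1])
E
```

```text
time_s: 16.77
tcp_pos: [0.522, 0.0093, 0.1857]
eef_rot: [0.087, 0.996, 0.0, 0.001]
wrist_force: [0.0, 0.4, -0.1]
width: 1.001
gripper_force: 0.0
```

View pics/w5.png

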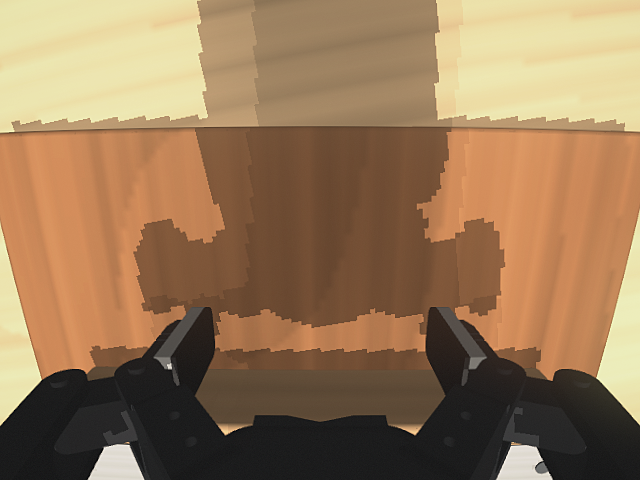

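The wrist view shows both fingertips (at about (200,340) and (445,340)) low behind the rail's near face, with the rail edge at row 350 or so. I'll slide the rail forward.

```bash
python3 -m crank '[{"turn":[0,0,0],"slide":[-0.003,0,0],"hand":-1},{"turn":[0,0,0],"slide":[-0.007,0,0],"hand":-1},{"turn":[0,0,0],"slide":[-0.012,0,0],"hand":-1},{"turn":[0,0,0],"slide":[-0.017,0,0],"hand":-1},{"turn":[0,0,0],"slide":[-0.022,0,0],"hand":-1},{"turn":[0,0,0],"slide":[-0.027,0,0],"hand":-1},{"turn":[0,0,0],"slide":[-0.032,0,0],"hand":-1},{"turn":[0,0,0],"slide":[-0.037,0,0],"hand":-1},{"turn":[0,0,0],"slide":[-0.042,0,0],"hand":-1},{"turn":[0,0,0],"slide":[-0.047,0,0],"hand":-1},{"turn":[0,0,0],"slide":[-0.052,0,0],"hand":-1},{"turn":[0,0,0],"slide":[-0.057,0,0],"hand":-1},{"turn":[0,0,0],"slide":[-0.062,0,0],"hand":-1},{"turn":[0,0,0],"slide":[-0.067,0,0],"hand":-1},{"turn":[0,0,0],"slide":[-0.072,0,0],"hand":-1},{"turn":[0,0,0],"slide":[-0.077,0,0],"hand":-1},{"turn":[0,0,0],"slide":[-0.082,0,0],"hand":-1},{"turn":[0,0,0],"slide":[-0.082,0,0],"hand":-1}]'
python3 m.py top scene
```

```text
time_s: 18.32
tcp_pos: [0.6034, -0.0052, 0.185]
eef_rot: [0.087, 0.996, -0.0, 0.001]
wrist_force: [-0.7, -0.5, 0.5]
width: 1.0
gripper_force: 0.0
[ 0.6034 -0.0052  0.185 ] yangle 80.0 j [-0.3   0.58  0.31  1.84 -0.25  0.75  1.54]
top
rail 0.57 427 [array([635.2, -12.7]), array([199.3,  40.8]), np.float64(80.1)] ztop 0.056
jar 0.84 387 [array([511.3, 359.1]), array([48.8, 47.4]), np.float64(56.9)] ztop 0.086
stop_unit 0.67 870 [array([724.3, -27.5]), array([200.1,  74.3]), np.float64(80.2)] ztop 0.065
scene
rail 0.88 1380 [array([636.2, -12.5]), array([201.6,  43.1]), np.float64(79.9)] ztop 0.053
jar none
stop_unit 0.74 1658 [array([727.1, -26.3]), array([199.6,  75. ]), np.float64(80.1)] ztop 0.063
```

```bash
python3 -m crank '[{"turn":[0,0,0],"slide":[-0.003,0,0],"hand":-1},{"turn":[0,0,0],"slide":[-0.007,0,0],"hand":-1},{"turn":[0,0,0],"slide":[-0.011,0,0],"hand":-1},{"turn":[0,0,0],"slide":[-0.015,0,0],"hand":-1},{"turn":[0,0,0],"slide":[-0.019,0,0],"hand":-1},{"turn":[0,0,0],"slide":[-0.023,0,0],"hand":-1},{"turn":[0,0,0],"slide":[-0.027,0,0],"hand":-1},{"turn":[0,0,0],"slide":[-0.03,0,0],"hand":-1},{"turn":[0,0,0],"slide":[-0.032,0,0],"hand":-1},{"turn":[0,0,0],"slide":[-0.034,0,0],"hand":-1},{"turn":[0,0,0],"slide":[-0.036,0,0],"hand":-1},{"turn":[0,0,0],"slide":[-0.038,0,0],"hand":-1},{"turn":[0,0,0],"slide":[-0.04,0,0],"hand":-1},{"turn":[0,0,0],"slide":[-0.04,0,0],"hand":-1},{"turn":[0,0,0],"slide":[-0.04,0,0],"hand":-1}]'
python3 m.py top scene
```

```text
time_s: 19.97
tcp_pos: [0.6411, -0.0118, 0.1846]
eef_rot: [0.087, 0.996, 0.0, -0.001]
wrist_force: [-3.9, -0.1, 2.3]
width: 0.999
gripper_force: 2.2
[ 0.6411 -0.0118  0.1846] yangle 80.1 j [-0.27  0.64  0.31  1.74 -0.25  0.8   1.55]
top
rail 0.98 419 [array([672.4, -19.5]), array([200.5,  40.9]), np.float64(80.1)] ztop 0.056
jar 0.55 408 [array([510. , 360.8]), array([48.2, 51.3]), np.float64(3.9)] ztop 0.086
stop_unit 0.98 324 [array([728.2, -27.5]), array([199.9,  70.3]), np.float64(78.1)] ztop 0.065
scene
rail 0.64 1271 [array([676. , -19.4]), array([200.7,  46.1]), np.float64(81.4)] ztop 0.054
jar 0.76 511 [array([514.6, 360.2]), array([49.1, 47.6]), np.float64(7.6)] ztop 0.084
stop_unit 0.95 1728 [array([725.7, -26. ]), array([199.3,  78. ]), np.float64(80.2)] ztop 0.063
```

```bash
python3 -m crank '[{"turn":[0,0,0],"slide":[-0.0015,0,0],"hand":-1},{"turn":[0,0,0],"slide":[-0.003,0,0],"hand":-1},{"turn":[0,0,0],"slide":[-0.0045,0,0],"hand":-1},{"turn":[0,0,0],"slide":[-0.006,0,0],"hand":-1},{"turn":[0,0,0],"slide":[-0.0075,0,0],"hand":-1},{"turn":[0,0,0],"slide":[-0.009,0,0],"hand":-1},{"turn":[0,0,0],"slide":[-0.01,0,0],"hand":-1},{"turn":[0,0,0],"slide":[-0.0105,0,0],"hand":-1},{"turn":[0,0,0],"slide":[-0.0105,0,0],"hand":-1},{"turn":[0,0,0],"slide":[-0.0105,0,0],"hand":-1},{"turn":[0,0,0],"slide":[-0.0105,0,0],"hand":-1}]'
python3 m.py top scene; python3 -c "
from h import *
for i in range(4): ctrl.get_image('top');print(ctrl.read_state()['wrist_force'].round(1))"
```

```text
time_s: 21.28
tcp_pos: [0.6491, -0.0132, 0.1843]
eef_rot: [0.087, 0.996, 0.0, -0.005]
wrist_force: [-13.4, 1.1, 9.8]
width: 0.999
gripper_force: 6.7
[ 0.6491 -0.0132  0.1843] yangle 80.1 j [-0.26  0.65  0.31  1.72 -0.25  0.82  1.56]
top
rail 0.95 395 [array([678.4, -20.6]), array([200.2,  39.6]), np.float64(80.1)] ztop 0.056
jar 0.86 404 [array([509.8, 360.3]), array([51.1, 47.8]), np.float64(88.7)] ztop 0.086
stop_unit 0.84 331 [array([728.1, -28.1]), array([200.4,  65.2]), np.float64(80.2)] ztop 0.065
scene
rail 0.74 1270 [array([680.4, -20. ]), array([199.8,  40.9]), np.float64(80.3)] ztop 0.054
jar 0.63 510 [array([513.7, 360. ]), array([49.6, 47.1]), np.float64(18.4)] ztop 0.084
stop_unit 0.73 1721 [array([731.4, -27.9]), array([201.3,  66.7]), np.float64(80.2)] ztop 0.063
[-13.2   2.7  10.1]
[-12.7   1.8   9.6]
[-14.1   1.4   9.7]
[-12.6   1.5  10.4]
```

```bash
python3 -m crank '[{"turn":[0,0,0],"slide":[0,0,-0.0005],"hand":-1},{"turn":[0,0,0],"slide":[-0.0005,0,-0.001],"hand":-1},{"turn":[0,0,0],"slide":[-0.001,0,-0.001],"hand":-1},{"turn":[0,0,0],"slide":[-0.0015,0,-0.001],"hand":-1},{"turn":[0,0,0],"slide":[-0.002,0,-0.001],"hand":-1},{"turn":[0,0,0],"slide":[-0.002,0,-0.001],"hand":-1},{"turn":[0,0,0],"slide":[-0.002,0,-0.001],"hand":-1}]'
python3 m.py top scene; python3 - <<'E'
from h import *
im,d=ctrl.get_image('scene');cv2.imwrite('pics/s7.png',cv2.resize(im[190:350,180:420,::-1],None,fx=3,fy=3))
E
```

```text
time_s: 22.47
tcp_pos: [0.651, -0.0134, 0.1844]
eef_rot: [0.087, 0.996, 0.0, -0.005]
wrist_force: [-11.9, 1.2, 4.7]
width: 1.004
gripper_force: 5.8
[ 0.651  -0.0134  0.1844] yangle 80.1 j [-0.26  0.65  0.3   1.71 -0.25  0.82  1.56]
top
rail 0.83 358 [array([679.2, -20.7]), array([199.3,  37.8]), np.float64(80.2)] ztop 0.056
jar 0.93 407 [array([509.8, 361.5]), array([52.3, 47.8]), np.float64(88.4)] ztop 0.086
stop_unit 0.94 320 [array([728.9, -28.2]), array([199.9,  63.6]), np.float64(80.4)] ztop 0.065
scene
rail 0.83 1263 [array([681.8, -20.1]), array([199.2,  42.8]), np.float64(79.9)] ztop 0.054
jar 0.8 517 [array([513.1, 361.3]), array([47.8, 50. ]), np.float64(65.8)] ztop 0.084
stop_unit 0.68 1747 [array([729.6, -26.3]), array([198.6,  69.9]), np.float64(80.0)] ztop 0.063
```

View pics/s7.png

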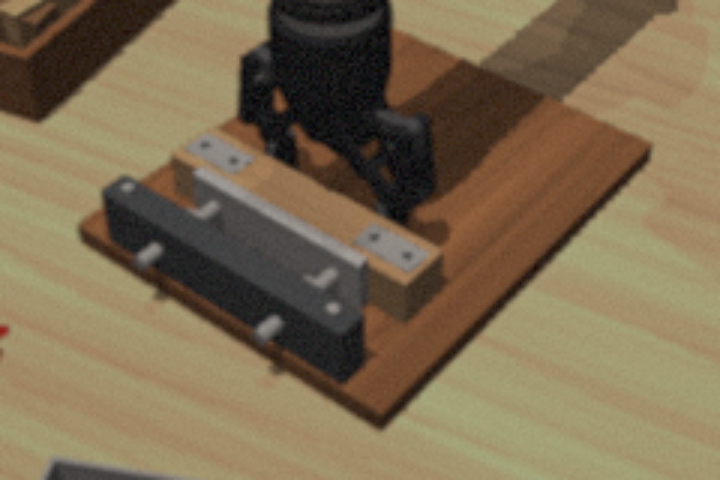

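The crop shows the rail flat and flush against the plate, roughly centred, with the plate partly pushed in. I'll press slightly further and measure the plate travel against the rest picture.

```bash
python3 -m crank '[{"turn":[0,0,0],"slide":[-0.0005,0,-0.0003],"hand":-1},{"turn":[0,0,0],"slide":[-0.001,0,-0.0005],"hand":-1},{"turn":[0,0,0],"slide":[-0.0015,0,-0.0005],"hand":-1},{"turn":[0,0,0],"slide":[-0.002,0,-0.0005],"hand":-1},{"turn":[0,0,0],"slide":[-0.002,0,-0.0005],"hand":-1},{"turn":[0,0,0],"slide":[-0.002,0,-0.0005],"hand":-1}]'
cat > t.py <<'E'
from h import *
xb=np.array([.985,-.174]);yb=np.array([.174,.985]);f=np.array([.688,-.021])
def prof(c,d,tag):
    P=cloud(c,d);q=P[:,:2]-f;u=q@xb;v=q@yb
    k=(abs(v)<62)&(abs(v)<.062)&(u>-.02)&(u<.05)
    for lo,hi in [(.055,.0625)]:
        m=k&(P[:,2]>lo)&(P[:,2]<hi)
        h,_=np.histogram(u[m],np.arange(-.02,.052,.004));print(c,tag,m.sum(),'med',np.median(u[m]).round(4),h)
for c in('top','scene'):
    prof(c,np.load(c+'_d.npy'),'rest')
    d=np.median([ctrl.get_image(c)[1] for _ in range(5)],0);prof(c,d,'now')
s=ctrl.read_state();print(s['time_s'],s['tcp_pos'].round(4),s['wrist_force'].round(1),s['eef_rot'].round(4))
E
python3 t.py
```

```text
time_s: 23.42
tcp_pos: [0.6525, -0.0137, 0.1844]
eef_rot: [0.087, 0.996, 0.0, -0.005]
wrist_force: [-12.0, 0.9, 3.2]
width: 0.999
gripper_force: 5.9
top rest 213 med 0.0056 [ 0  0  0  0  0 76 75 60  0  0  0  0  0  0  0  0  0]
top now 27 med 0.0156 [0 0 1 0 1 0 5 1 7 8 4 0 0 0 0 0 0]
scene rest 279 med 0.0079 [  0   0   0   0   1  48  95 118  17   0   0   0   0   0   0   0   0]
scene now 291 med 0.0214 [ 0  0  0  0  0  0  0  0 19 94 90 88  0  0  0  0  0]
23.9167 [ 0.6526 -0.0137  0.1844] [-11.8   1.5   3.4] [ 8.660e-02  9.962e-01  3.000e-04 -5.400e-03]
```

The plate travel is about 13.5 mm (roughly 9.5 N), so I'll hold it there for 5 s.

```bash
for i in 1 2 3; do python3 -m crank '[{"turn":[0,0,0],"slide":[0,0,0],"hand":-1},{"turn":[0,0,0],"slide":[0,0,0],"hand":-1},{"turn":[0,0,0],"slide":[0,0,0],"hand":-1},{"turn":[0,0,0],"slide":[0,0,0],"hand":-1},{"turn":[0,0,0],"slide":[0,0,0],"hand":-1},{"turn":[0,0,0],"slide":[0,0,0],"hand":-1},{"turn":[0,0,0],"slide":[0,0,0],"hand":-1},{"turn":[0,0,0],"slide":[0,0,0],"hand":-1},{"turn":[0,0,0],"slide":[0,0,0],"hand":-1},{"turn":[0,0,0],"slide":[0,0,0],"hand":-1},{"turn":[0,0,0],"slide":[0,0,0],"hand":-1},{"turn":[0,0,0],"slide":[0,0,0],"hand":-1},{"turn":[0,0,0],"slide":[0,0,0],"hand":-1},{"turn":[0,0,0],"slide":[0,0,0],"hand":-1},{"turn":[0,0,0],"slide":[0,0,0],"hand":-1},{"turn":[0,0,0],"slide":[0,0,0],"hand":-1},{"turn":[0,0,0],"slide":[0,0,0],"hand":-1},{"turn":[0,0,0],"slide":[0,0,0],"hand":-1},{"turn":[0,0,0],"slide":[0,0,0],"hand":-1},{"turn":[0,0,0],"slide":[0,0,0],"hand":-1}]' | grep -E "time|tcp|wrist"; done; python3 t.py; python3 -c "
from bench import ctrl
print(ctrl.hand_in())"
```

```text
time_s: 25.58
tcp_pos: [0.6525, -0.0137, 0.1844]
wrist_force: [-11.4, 0.9, 5.2]
time_s: 27.25
tcp_pos: [0.6526, -0.0137, 0.1844]
wrist_force: [-12.4, 1.1, 2.9]
time_s: 28.92
tcp_pos: [0.6526, -0.0137, 0.1844]
wrist_force: [-11.4, 1.4, 3.2]
top rest 213 med 0.0056 [ 0  0  0  0  0 76 75 60  0  0  0  0  0  0  0  0  0]
top now 29 med 0.0138 [0 0 0 1 4 2 2 0 7 9 4 0 0 0 0 0 0]
scene rest 279 med 0.0079 [  0   0   0   0   1  48  95 118  17   0   0   0   0   0   0   0   0]
scene now 288 med 0.0216 [ 0  0  0  0  0  0  0  0 16 92 97 83  0  0  0  0  0]
29.4167 [ 0.6526 -0.0137  0.1844] [-11.5   1.3   2.8] [ 8.660e-02  9.962e-01  4.000e-04 -5.400e-03]
the job is handed in; nothing more can be done
None
```

The job is handed in at about 29 s: the jar stands upright and released on the tray, and the rail is flush and centred on the stop, held over 5 s and still pressed with about 9.5 N (plate about 13.5 mm in, from the scene camera); I did not re-measure the can at the end.

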